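# Stock the seasoning caddy

### The arm

A 7-joint arm with a two-finger parallel gripper is mounted at the origin on a cart in front of the work surface, level with it; the furniture and walls round the work are solid. World frame = base frame: x ahead of the robot, y to its left, z up, the work surface at z = 0. Lengths are in m, angles in rad, forces in N, time in s.
With the tool pointing down it reaches from about 0.4 to 0.85 m from the base axis. Payload 10.4 kg.
Tool frame: the origin (TCP) lies on the centre line of the jaws, within the pads' length; the fingertips stand 11 mm ahead of it and the grasp point (between the pads) lies 8 mm behind it (tip_reach is the distance from the TCP to the fingertips, in m); z points along the fingers, y is the line along which they close (so a half turn about z gives the same grasp; the last joint's range is limited). The gripper opens to 85 mm and grips with 20 to 120 N. Pads are 22 mm wide; open, the fingers measure 114 mm over their backs; the gripper's body (76 mm by 85 mm) begins 54 mm behind the grasp point. The pads swing forward as they close: fully open they stand 13 mm farther back than shut.
Start: joints at [-1.28, 0.332, -0.065, 1.46, 0.022, 1.35, -0.088], TCP at [0.193, 0.595, 0.211] pointing down, gripper open.
Joint ranges: [-2.6, 2.6], [-0.5, 2.12], [-1.47, 1.34], [0.16, 2.42], [-1.27, 4.41], [0.06, 2.06], [-2.6, 2.6]. Speed limits (rad/s): [2.22, 2.22, 2.79, 2.79, 3.14, 3.14, 3.14].

### API

Orientations are given as a unit quaternion [x, y, z, w].
In Python, from workcell import get_obs, camera, hand_in, tip_reach gives the robot as it stands. The module is installed in compiled form; this text tells all that it offers.
- The arm moves only by the tool move_arm, never from a script. Its argument "plan" is a list of rows, each an object with "delta_pos": the shift along the tool's x, y, z in a scale on which 1.0 is 50 cm, a list of three; "turn": the turn, a rotation vector about the tool's x, y, z in fractions of the full range, 1 being pi rad, a list of three; "fingers": the closure, from 0 (fully open) to 1 (shut). A call has 1 to 12 rows; each row is the pose to reach, as a shift and turn from the pose commanded when the call began, along the tool's axes at that moment; what a row does not reach only later rows make up. A row lasts 1/8 s, in which the tool goes at most 62.5 mm and 10.7 degrees, less where a joint would pass 70% of its speed; a pose out of reach is approached as far as the arm can. No shift or turn number may pass 1 either way. A call with a gripper value outside its range is refused whole. The fingers move at their own pace and stop on an object; "force" is the grip in N (left out, the last holds). Time passes only in rows, so rows that repeat a pose let the fingers close. It gives the time, the measured TCP pose, the force, the opening and the grip force at its end, in the units of the state.
- get_obs(): the state, without advancing time (a new reading comes with each control period).
- camera(name): name is "scene" or "top" or "wrist"; returns a dict with "color" (400x640x3 uint8, red, green, blue), "range_z" (400x640 float32, m along the optical axis (not along the pixel's ray), 0 where there is no reading), "fx", "fy", "cx", "cy" (pixels), "R" (3x3) and "t" (3): a world point X has camera coordinates R X + t; the wrist camera has in their place "tool_from_camera" (4x4, takes a point from camera to tool coordinates, whose origin is the TCP and whose axes are the flange's). Camera axes: x right, y down, z forward; pixel columns grow to the right and rows downward; lengths in m; the calibration is good to about 2 mm. A picture is of the moment at which its call begins: read the wrist's pose just before it.
- hand_in(): hands the job in; it is judged then, once.
The state is a dict: "clock": time; "joint_pos": joint angles; "joint_velocities": joint speeds; "tau": joint torques, N m; "position": TCP position; "ee_rot": TCP orientation; "ft_force": force on the tool from outside, world axes, zero at the start; "torque": the same for the moment, N m; "grip_width": opening from 0.0 (shut) to 1.0 (fully open); "grasp_force": force on a finger pad.
Only numpy, scipy, OpenCV 4.12 (cv2) and the standard library are available. Lean on these libraries where they do the work, as an engineer would, in place of code of your own. Each camera call takes 0.05 s, during which the arm holds its last target. There are 200 camera calls.

### The job

Put the seasonings away upright in the wooden caddy, each standing on the floor of the well made for it: the two tall black-capped spice jars one in each small square well, the wooden pepper mill in the round well, and the glass jar with the flat white lid in the large square well. Set them down, do not drop them, and leave the short black-capped jar and the green canister with the wooden lid where they stand.

Things in the scene. Friction and masses are not known exactly. Their poses are not given: they have to be found in the camera images.
- caddy: Low square wooden tray, 206 x 206 mm, walls 7 mm thick and 34 mm high, fixed to the worktop, a small steel handle on each x side (16 mm out, 22 mm up). It holds four well blocks in a 2 x 2 grid, centres at x, y = +-48 mm of the tray's frame, in an order that changes; their underside is 6 mm above the worktop, their rims 46 mm. Origin: centre of its underside, z up, x and y along its sides.
- well_small_a: Wooden block 94 x 94 x 40 mm, fixed in the caddy (yaw of the caddy), with a small square (57 x 57 mm) well 34 mm deep, open at the top, in its middle. Origin: centre of the block's underside, z up; the well's floor is at z = +6 mm, its rim at z = +40 mm of this frame. For one tall spice jar.
- well_small_b: Wooden block 94 x 94 x 40 mm, fixed in the caddy (yaw of the caddy), with a small square (57 x 57 mm) well 34 mm deep, open at the top, in its middle. Origin: centre of the block's underside, z up; the well's floor is at z = +6 mm, its rim at z = +40 mm of this frame. For one tall spice jar.
- well_round: Wooden block 94 x 94 x 40 mm, fixed in the caddy (yaw of the caddy), with a round (76 mm across) well 34 mm deep, open at the top, in its middle. Origin: centre of the block's underside, z up; the well's floor is at z = +6 mm, its rim at z = +40 mm of this frame. For the mill.
- well_large: Wooden block 94 x 94 x 40 mm, fixed in the caddy (yaw of the caddy), with a large square (82 x 82 mm) well 34 mm deep, open at the top, in its middle. Origin: centre of the block's underside, z up; the well's floor is at z = +6 mm, its rim at z = +40 mm of this frame. For the glass jar.
- spice_jar_a: One of two equal tall slim spice jars with a black cap, standing upright: round, 41 mm across, 105 mm high (black-sided cap from 84 mm up, 40 mm across; from above its flat top may show blue or grey), about 0.11 kg. Origin: centre of its underside, z up along its axis. Either tall spice jar may go into either small square well.
- spice_jar_b: One of two equal tall slim spice jars with a black cap, standing upright: round, 41 mm across, 105 mm high (black-sided cap from 84 mm up, 40 mm across; from above its flat top may show blue or grey), about 0.11 kg. Origin: centre of its underside, z up along its axis. Either tall spice jar may go into either small square well.
- mill: Turned wooden pepper mill with a round head and a small metal knob on top, standing upright: 58 mm across at the foot, 170 mm high in all; the head is 50 mm across and spans heights 123 to 159 mm (widest near 141 mm), knob 12 mm across above it. About 0.18 kg. The head does not turn. Origin: centre of its underside, z up along its axis.
- glass_jar: Squat glass jar with a flat white lid and an amber paper band, standing upright: 58 mm along its x, 66 mm along its y, 103 mm high; the round lid, 63 mm across, spans heights 92 to 103 mm. About 0.41 kg. At the start its yaw is within 0.35 rad of the world's. Origin: centre of its underside, z up along its axis.
- canister: Does not belong in the caddy. Green pot with a wooden lid and knob, 68 mm across, 110 mm high, loose. Origin: centre of its underside, z up.
- short_jar: Does not belong in the caddy. Short clear jar with a black cap, like the spice jars but lower and wider: 48 mm across, 62 mm high, loose. Origin: centre of its underside, z up.

How it is judged:
By the outcome, as a careful person would: the job done as asked, in the order asked, and still so for the second after the job is handed in, with the robot touching nothing.
It also fails if it takes over 128 s, if anything falls off the work surface, if the arm or the gripper's body presses on something with over 40 N, if the wrist force passes 120 N, or if a joint passes its speed limit or range.

## Working session

There is one attempt and no reset: what is moved stays moved. The work goes in short steps, Python scripts to look and compute and a tool call to move; the robot and the scene stay as the last step left them, time stands still between calls to the robot, and variables do not carry over. Pictures are saved under pics/ and viewed, at most 14 in all, crops included, and the job is handed in when it is done.

Besides the shell and the picture viewer there is one more tool, called after ">>>" in YAML: its name, and indented under it one key for each argument. move_arm: Moves the arm, as the interface text tells. Its arguments: {"type":"object","properties":{"plan":{"type":"array","items":{"type":"object","properties":{"delta_pos":{"type":"array","items":{"type":"number"}},"turn":{"type":"array","items":{"type":"number"}},"fingers":{"type":"number"}}}},"force":{"type":"number"}},"required":["plan"]}

```bash
mkdir -p pics
cat > h.py <<'E'
import numpy as np, cv2
from workcell import get_obs, camera, hand_in, tip_reach
def cloud(c):
    z=c["range_z"]; v,u=np.mgrid[:z.shape[0],:z.shape[1]]
    P=np.stack([(u-c["cx"])/c["fx"]*z,(v-c["cy"])/c["fy"]*z,z],-1)
    return (P-c["t"])@c["R"]   # R^T (P-t)
E
python3 - <<'E'
from h import *
o=get_obs(); print({k:np.round(v,3) for k,v in o.items()}, tip_reach() if callable(tip_reach) else tip_reach)
for n in("scene","top"):
    c=camera(n); cv2.imwrite(f"pics/{n}0.png",c["color"][...,::-1]); np.savez(f"{n}0.npz",**c)
    print(n,c["fx"],np.round(-c["R"].T@c["t"],3),np.round(c["R"],2).tolist())
E
```

```text
{'clock': np.float64(0.0), 'joint_pos': array([-1.28 ,  0.333, -0.065,  1.461,  0.022,  1.35 , -0.088]), 'joint_velocities': array([ 0.002, -0.001,  0.   , -0.001, -0.001,  0.001,  0.   ]), 'tau': array([-0.0000e+00, -6.2545e+01,  4.9000e-02, -3.9160e+01,  1.6000e-02,
        1.0000e-02, -0.0000e+00]), 'position': array([0.193, 0.594, 0.21 ]), 'ee_rot': array([ 0.156,  0.988, -0.001, -0.   ]), 'ft_force': array([ 0.523, -0.844, -0.807]), 'torque': array([ 0.034, -0.004,  0.012]), 'grasp_force': np.float64(0.0), 'grip_width': np.float64(1.002)} 0.011
scene 448.2326669387452 [0.82  0.896 0.828] [[-0.95, 0.32, 0.0], [0.2, 0.61, -0.76], [-0.25, -0.72, -0.65]]
top 456.05472325764777 [3.890e-01 1.000e-03 1.107e+00] [[-0.02, -1.0, -0.01], [-0.99, 0.02, -0.11], [0.11, 0.01, -0.99]]
```

View pics/top0.png

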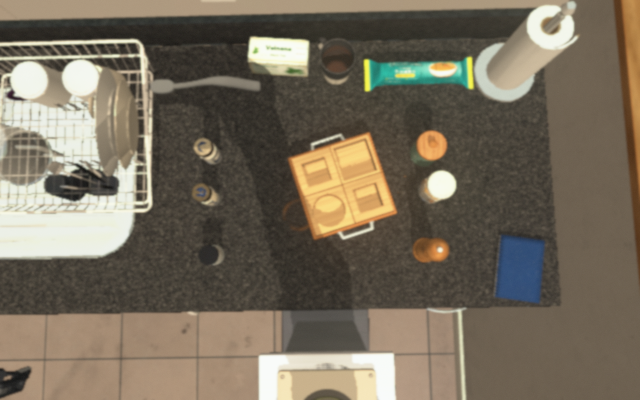

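View pics/scene0.png

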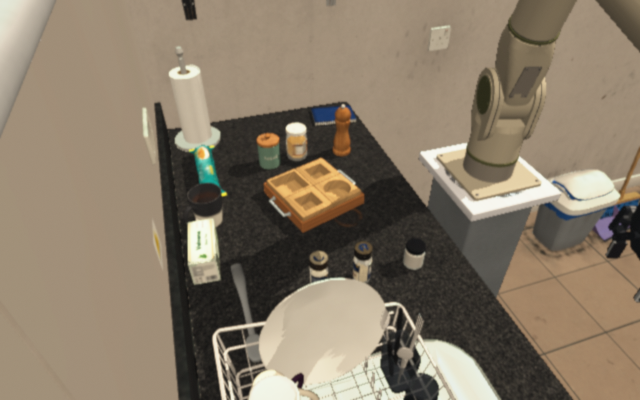

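The top view shows these positions (column, row):
- Caddy at (343,186). Its wells are small at (317,172), large at (355,158), round at (330,210) and small at (368,195).
- Tall jars at (206,150) and (205,193), and the short jar at (210,255).
- Canister at (430,147), glass jar at (440,186) and mill at (435,250).

The scene view agrees. Next I'll turn these into world positions.

Run:
```python
from h import *
from scipy.optimize import least_squares
T=dict(np.load("top0.npz")); S=dict(np.load("scene0.npz"))
A=cloud(T);B=cloud(S)
for n,c in(("top",T),("scene",S)):
    p=c["R"]@np.array([.193,.594,.21])+c["t"]; print(n,"tcp px",p[0]/p[2]*c["fx"]+c["cx"],p[1]/p[2]*c["fy"]+c["cy"],p[2])
def box(P,c,r=.06): 
    Q=P.reshape(-1,3); return Q[(np.hypot(Q[:,0]-c[0],Q[:,1]-c[1])<r)]
for n,(u,v) in dict(jarA=(203,147),jarB=(202,191),short=(208,254),can=(432,144),glass=(442,183),mill=(440,250)).items():
    c=A[v,u]; out=[]
    for P in(A,B):
        q=box(P,c); q=q[q[:,2]>.012]
        if len(q)<10: out.append("none");continue
        zt=np.percentile(q[:,2],99)
        t=q[q[:,2]>zt-.012]
        # circle fit on body for side points using all
        out.append((len(q),"ztop",round(zt,4),"topmid",np.round((t[:,:2].min(0)+t[:,:2].max(0))/2,4).tolist(),"ext",np.round(np.ptp(t[:,:2],axis=0),3).tolist(),"med",np.round(np.median(t[:,:2],0),4).tolist()))
    print(n,np.round(c,4),*out,sep="\n   ")
# caddy: points on block rims z~.046
for P in(A,B):
    c=A[186,343]; q=box(P,c,.17); q=q[abs(q[:,2]-.046)<.006]
    print("rim z",np.median(q[:,2]),len(q))
    r=cv2.minAreaRect((q[:,:2]*1000).astype(np.float32)); print("caddy rect mm",r)
    tb=P.reshape(-1,3); tb=tb[(abs(tb[:,2])<.01)&(abs(tb[:,0]-.55)<.2)&(abs(tb[:,1])<.4)]; print("table z",np.median(tb[:,2]))
```

```text
top tcp px 18.111401651795006 359.4481675007571 0.8788706289582798
scene tcp px 615.8826111176543 289.821257227542 0.7722857875738061
jarA
   [0.628  0.2682 0.1044]
   (464, 'ztop', np.float64(0.1097), 'topmid', [0.6289, 0.2681], 'ext', [0.04, 0.041], 'med', [0.6282, 0.2673])
   (531, 'ztop', np.float64(0.1074), 'topmid', [0.6295, 0.2712], 'ext', [0.039, 0.04], 'med', [0.6305, 0.2739])
jarB
   [0.5281 0.2693 0.1056]
   (434, 'ztop', np.float64(0.1092), 'topmid', [0.5252, 0.2706], 'ext', [0.038, 0.039], 'med', [0.5256, 0.2703])
   (670, 'ztop', np.float64(0.1063), 'topmid', [0.5259, 0.2734], 'ext', [0.04, 0.04], 'med', [0.5275, 0.2774])
short
   [0.3886 0.2654 0.0637]
   (416, 'ztop', np.float64(0.0667), 'topmid', [0.3874, 0.2643], 'ext', [0.043, 0.045], 'med', [0.3866, 0.2643])
   (495, 'ztop', np.float64(0.0636), 'topmid', [0.3885, 0.2663], 'ext', [0.044, 0.047], 'med', [0.3894, 0.2706])
can
   [ 0.6229 -0.2438  0.1096]
   (925, 'ztop', np.float64(0.1086), 'topmid', [0.618, -0.2507], 'ext', [0.035, 0.025], 'med', [0.6252, -0.2475])
   (654, 'ztop', np.float64(0.1057), 'topmid', [0.6
[... 249 characters left out ...]
'topmid', [0.5344, -0.2606], 'ext', [0.06, 0.065], 'med', [0.5344, -0.2549])
mill
   [ 0.3885 -0.2365  0.1659]
   (714, 'ztop', np.float64(0.1705), 'topmid', [0.3905, -0.2373], 'ext', [0.025, 0.031], 'med', [0.3887, -0.2353])
   (663, 'ztop', np.float64(0.1665), 'topmid', [0.3908, -0.2319], 'ext', [0.027, 0.026], 'med', [0.3913, -0.232])
rim z 0.046053178889871114 3281
caddy rect mm ((546.5899047851562, -45.24186706542969), (190.48130798339844, 190.48394775390625), 17.048580169677734)
table z 0.0002869071957533485
rim z 0.04453739086866991 1739
caddy rect mm ((546.6092529296875, -44.064903259277344), (194.30734252929688, 197.37611389160156), 17.282983779907227)
table z -0.0010207709303306919
```

Careful with the scale: shifts go in shares of 50 cm and turns go in shares of pi rad. That gives: -0.4175 m / 0.5 = -0.835, -0.2046 m / 0.5 = -0.4092, -0.313 rad / 3.1416 = -0.0996.

>>> move_arm:
  plan:
    - {"delta_pos":[0,0,-0.1],"turn":[0,0,0],"fingers":0}
    - {"delta_pos":[0,0,-0.2],"turn":[0,0,0],"fingers":0}
    - {"delta_pos":[-0.1,-0.05,-0.2],"turn":[0,0,-0.0159],"fingers":0}
    - {"delta_pos":[-0.2,-0.1,-0.2],"turn":[0,0,-0.0318],"fingers":0}
    - {"delta_pos":[-0.3,-0.15,-0.2],"turn":[0,0,-0.0477],"fingers":0}
    - {"delta_pos":[-0.4,-0.2,-0.2],"turn":[0,0,-0.0637],"fingers":0}
    - {"delta_pos":[-0.5,-0.25,-0.2],"turn":[0,0,-0.0796],"fingers":0}
    - {"delta_pos":[-0.6,-0.3,-0.2],"turn":[0,0,-0.0955],"fingers":0}
    - {"delta_pos":[-0.7,-0.35,-0.2],"turn":[0,0,-0.0996],"fingers":0}
    - {"delta_pos":[-0.8,-0.4,-0.2],"turn":[0,0,-0.0996],"fingers":0}
    - {"delta_pos":[-0.835,-0.4092,-0.2],"turn":[0,0,-0.0996],"fingers":0}
    - {"delta_pos":[-0.835,-0.4092,-0.2],"turn":[0,0,-0.0996],"fingers":0}

```text
clock: 1.6
position: [0.5273, 0.2704, 0.3106]
ee_rot: [0.001, 1.0, -0.0, -0.0]
ft_force: [-1.1, 0.9, 0.0]
grip_width: 1.002
grasp_force: 0.0
```

```bash
cat >> h.py <<'E'
from scipy.spatial.transform import Rotation as Rn
def go(x,y,z):
    o=get_obs(); R=Rn.from_quat(o["ee_rot"]).as_matrix()
    print("pos",np.round(o["position"],4),"yaw_y",round(np.degrees(np.arctan2(-R[0,1],R[1,1])),2),"delta",np.round(R.T@(np.array([x,y,z])-o["position"]),4),"F",np.round(o["ft_force"],1),"w",o["grip_width"],o["clock"])
def wrist(name=None):
    o=get_obs(); R=Rn.from_quat(o["ee_rot"]).as_matrix(); c=camera("wrist")
    M=c["tool_from_camera"]; W=np.eye(4); W[:3,:3]=R; W[:3,3]=o["position"]; W=W@M
    c["R"]=W[:3,:3].T; c["t"]=-W[:3,:3].T@W[:3,3]
    if name: cv2.imwrite(f"pics/{name}.png",c["color"][...,::-1])
    return c
E
python3 - <<'E'
from h import *
go(.5265,.271,.07)
c=wrist("w1"); P=cloud(c).reshape(-1,3)
for n,(x,y) in dict(A=(.629,.269),B=(.5265,.271)).items():
    q=P[(np.hypot(P[:,0]-x,P[:,1]-y)<.04)&(P[:,2]>.094)&(P[:,2]<.13)]
    print(n,len(q), np.median(q[:,2]) if len(q) else 0,(q[:,:2].min(0)+q[:,:2].max(0))/2 if len(q) else 0,np.ptp(q[:,:2],axis=0) if len(q) else 0)
E
```

```text
pos [0.5273 0.2704 0.3106] yaw_y -0.15 delta [0.0006 0.0007 0.2406] F [-1.1  0.9  0. ] w 1.0024801559882401 1.6
A 930 0.10613468293149511 [0.62936729 0.26985989] [0.04091991 0.03989462]
B 1047 0.10602427289057878 [0.52604738 0.27264377] [0.04051369 0.03928257]
```

View pics/w1.png

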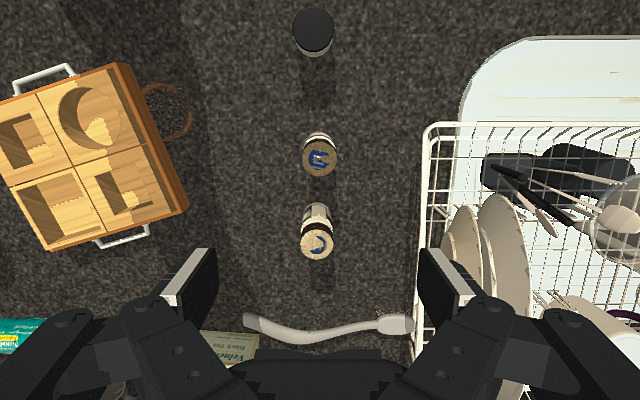

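The wrist view agrees with the top view: jar B at (320,160) is world (.526,.272), and jar A at (317,245) is (.629,.270). Both caps measure z≈0.106, close to the expected 0.105. I'll grasp B.

In the tool's units: 0.2446 m / 0.5 = 0.4892, 0.23 m / 0.5 = 0.46.

>>> move_arm:
  plan:
    - {"delta_pos":[0.002,0.003,0.1],"turn":[0,0,0],"fingers":0}
    - {"delta_pos":[0.002,0.003,0.2],"turn":[0,0,0],"fingers":0}
    - {"delta_pos":[0.002,0.003,0.3],"turn":[0,0,0],"fingers":0}
    - {"delta_pos":[0.002,0.003,0.4],"turn":[0,0,0],"fingers":0}
    - {"delta_pos":[0.002,0.003,0.46],"turn":[0,0,0],"fingers":0}
    - {"delta_pos":[0.002,0.003,0.4892],"turn":[0,0,0],"fingers":0}
    - {"delta_pos":[0.002,0.003,0.4892],"turn":[0,0,0],"fingers":0}
    - {"delta_pos":[0.002,0.003,0.4892],"turn":[0,0,0],"fingers":1}
    - {"delta_pos":[0.002,0.003,0.4892],"turn":[0,0,0],"fingers":1}
    - {"delta_pos":[0.002,0.003,0.4892],"turn":[0,0,0],"fingers":1}
    - {"delta_pos":[0.002,0.003,0.4892],"turn":[0,0,0],"fingers":1}
    - {"delta_pos":[0.002,0.003,0.4892],"turn":[0,0,0],"fingers":1}
  force: 35

```text
clock: 3.15
position: [0.5266, 0.2729, 0.0678]
ee_rot: [0.001, 1.0, 0.001, 0.001]
ft_force: [-0.6, -0.6, 7.1]
grip_width: 0.461
grasp_force: 35.1
```

In the tool's units: -0.377 m / 0.5 = -0.754, -0.37 m / 0.5 = -0.74.

>>> move_arm:
  plan:
    - {"delta_pos":[0,0,-0.06],"turn":[0,0,0],"fingers":1}
    - {"delta_pos":[0,0,-0.16],"turn":[0,0,0],"fingers":1}
    - {"delta_pos":[0,0,-0.24],"turn":[0,0,0],"fingers":1}
    - {"delta_pos":[0,-0.06,-0.26],"turn":[0,0,0],"fingers":1}
    - {"delta_pos":[0,-0.16,-0.26],"turn":[0,0,0],"fingers":1}
    - {"delta_pos":[0.004,-0.26,-0.26],"turn":[0,0,0],"fingers":1}
    - {"delta_pos":[0.008,-0.36,-0.26],"turn":[0,0,0],"fingers":1}
    - {"delta_pos":[0.012,-0.46,-0.26],"turn":[0,0,0],"fingers":1}
    - {"delta_pos":[0.016,-0.56,-0.26],"turn":[0,0,0],"fingers":1}
    - {"delta_pos":[0.02,-0.66,-0.26],"turn":[0,0,0],"fingers":1}
    - {"delta_pos":[0.024,-0.74,-0.26],"turn":[0,0,0],"fingers":1}
    - {"delta_pos":[0.024,-0.754,-0.26],"turn":[0,0,0],"fingers":1}

```text
clock: 4.65
position: [0.5129, -0.1078, 0.1969]
ee_rot: [0.003, 1.0, -0.0, 0.0]
ft_force: [-1.0, 0.1, -0.6]
grip_width: 0.46
grasp_force: 35.6
```

```bash
cat >> h.py <<'E'
def caddy(P):
    q=P.reshape(-1,3); q=q[(abs(q[:,2]-.046)<.004)&(np.hypot(q[:,0]-.5466,q[:,1]+.0447)<.15)]
    # score a rim model: fit centre/yaw maximising rim points on rim area, holes empty
    from scipy.optimize import minimize
    def f(p):
        a=np.radians(p[2]);d=q[:,:2]*1000-p[:2];u=d@[np.cos(a),np.sin(a)];v=d@[-np.sin(a),np.cos(a)]
        out=np.maximum(np.maximum(abs(u),abs(v))-95,0)
        inn=0
        for su,sv,h in((1,1,28.5),(-1,-1,28.5),(1,-1,41)):
            inn=inn+np.maximum(h-np.maximum(abs(u-48*su),abs(v-48*sv)),0)
        inn=inn+np.maximum(38-np.hypot(u+48,v-48),0)
        return np.minimum(out+inn,8).mean()
    r=minimize(f,[546.6,-44.7,17.1],method="Nelder-Mead"); p=r.x;a=np.radians(p[2])
    U=np.array([np.cos(a),np.sin(a)]);V=np.array([-np.sin(a),np.cos(a)])
    print("caddy",np.round(p,2),round(r.fun,3),len(q),{n:np.round(p[:2]+48*(s*U+t*V),1).tolist() for n,s,t in(("S1",1,1),("S2",-1,-1),("L",1,-1),("R",-1,1))})
E
python3 - <<'E'
from h import *
for n in("top0","scene0"): caddy(cloud(dict(np.load(n+".npz"))))
c=wrist("w2"); caddy(cloud(c)); go(.5148,-.1047,.08)
E
```

```text
caddy [546.3  -45.    17.03] 0.004 3127 {'S1': [578.1, 15.0], 'S2': [514.5, -105.0], 'L': [606.2, -76.8], 'R': [486.3, -13.2]}
caddy [546.5  -42.82  16.79] 0.077 1559 {'S1': [578.6, 17.0], 'S2': [514.4, -102.6], 'L': [606.3, -74.9], 'R': [486.7, -10.7]}
caddy [546.19 -44.41  17.01] 0.006 15916 {'S1': [578.0, 15.5], 'S2': [514.3, -104.4], 'L': [606.1, -76.3], 'R': [486.2, -12.6]}
pos [ 0.5132 -0.1067  0.1967] yaw_y -0.24 delta [-0.0016  0.0021  0.1167] F [-0.9 -0.9 -1.4] w 0.4605808950505582 4.7
```

View pics/w2.png

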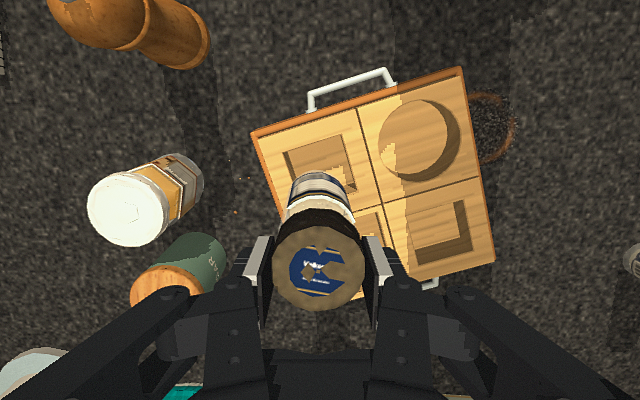

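The jar is upright in the grip (cap at (318,268)), and the wells from the wrist and top views agree within 1 mm. Lowering into S2.

>>> move_arm:
  plan:
    - {"delta_pos":[-0.0026,0.0044,0.06],"turn":[0,0,0],"fingers":1}
    - {"delta_pos":[-0.0026,0.0044,0.12],"turn":[0,0,0],"fingers":1}
    - {"delta_pos":[-0.0026,0.0044,0.17],"turn":[0,0,0],"fingers":1}
    - {"delta_pos":[-0.0026,0.0044,0.2],"turn":[0,0,0],"fingers":1}
    - {"delta_pos":[-0.0026,0.0044,0.22],"turn":[0,0,0],"fingers":1}
    - {"delta_pos":[-0.0026,0.0044,0.23],"turn":[0,0,0],"fingers":1}
    - {"delta_pos":[-0.0026,0.0044,0.231],"turn":[0,0,0],"fingers":1}
    - {"delta_pos":[-0.0026,0.0044,0.231],"turn":[0,0,0],"fingers":1}

```text
clock: 5.7
position: [0.5153, -0.1023, 0.0816]
ee_rot: [0.0, 1.0, 0.0, 0.0]
ft_force: [-0.2, 0.3, -0.4]
grip_width: 0.46
grasp_force: 35.7
```

In the tool's units: 0.002 m / 0.5 = 0.004, 0.001 m / 0.5 = 0.002.

>>> move_arm:
  plan:
    - {"delta_pos":[0,0,0.002],"turn":[0,0,0],"fingers":1}
    - {"delta_pos":[0,0,0.004],"turn":[0,0,0],"fingers":1}
    - {"delta_pos":[0,0,0.004],"turn":[0,0,0],"fingers":1}

```text
clock: 6.08
position: [0.5155, -0.1024, 0.0798]
ee_rot: [0.0, 1.0, 0.0, 0.001]
ft_force: [-1.6, -0.5, 5.0]
grip_width: 0.462
grasp_force: 36.2
```

In the tool's units: 0.25 m / 0.5 = 0.5, 0.2 m / 0.5 = 0.4.

>>> move_arm:
  plan:
    - {"delta_pos":[0,0,0],"turn":[0,0,0],"fingers":0.3}
    - {"delta_pos":[0,0,0],"turn":[0,0,0],"fingers":0.0}
    - {"delta_pos":[0,0,0],"turn":[0,0,0],"fingers":0}
    - {"delta_pos":[0,0,0],"turn":[0,0,0],"fingers":0}
    - {"delta_pos":[0,0,-0.06],"turn":[0,0,0],"fingers":0}
    - {"delta_pos":[0,0,-0.14],"turn":[0,0,0],"fingers":0}
    - {"delta_pos":[0,0,-0.24],"turn":[0,0,0],"fingers":0}
    - {"delta_pos":[-0.03,0.1,-0.32],"turn":[0,0,0],"fingers":0}
    - {"delta_pos":[-0.06,0.2,-0.32],"turn":[0,0,0],"fingers":0}
    - {"delta_pos":[-0.09,0.3,-0.32],"turn":[0,0,0],"fingers":0}
    - {"delta_pos":[-0.12,0.4,-0.32],"turn":[0,0,0],"fingers":0}
    - {"delta_pos":[-0.15,0.5,-0.32],"turn":[0,0,0],"fingers":0}

```text
clock: 7.58
position: [0.5904, 0.1493, 0.2391]
ee_rot: [0.0, 1.0, 0.0, 0.0]
ft_force: [0.6, 0.5, -0.1]
grip_width: 1.002
grasp_force: 0.0
```

In the tool's units: 0.124 m / 0.5 = 0.248, 0.1 m / 0.5 = 0.2.

>>> move_arm:
  plan:
    - {"delta_pos":[-0.03,0.1,0],"turn":[0,0,0],"fingers":0}
    - {"delta_pos":[-0.06,0.2,0],"turn":[0,0,0],"fingers":0}
    - {"delta_pos":[-0.078,0.248,0],"turn":[0,0,0],"fingers":0}
    - {"delta_pos":[-0.078,0.248,0],"turn":[0,0,0],"fingers":0}
    - {"delta_pos":[-0.078,0.248,0],"turn":[0,0,0],"fingers":0}

```text
clock: 8.2
position: [0.6293, 0.2704, 0.239]
ee_rot: [0.001, 1.0, -0.0, -0.0]
ft_force: [0.1, -0.3, 0.0]
grip_width: 1.0
grasp_force: 0.0
```

Run:
```python
from h import *
go(.6294,.2699,.066)
c=camera("top"); P=cloud(c).reshape(-1,3)
q=P[(np.hypot(P[:,0]-.5143,P[:,1]+.1045)<.035)&(P[:,2]>.105)&(P[:,2]<.14)]
print("S2 jar",len(q),np.median(q[:,2]),(q[:,:2].min(0)+q[:,:2].max(0))/2,np.ptp(q[:,:2],axis=0))
P=cloud(wrist()).reshape(-1,3)
q=P[(np.hypot(P[:,0]-.6294,P[:,1]-.27)<.04)&(P[:,2]>.094)&(P[:,2]<.13)]
print("A",len(q),(q[:,:2].min(0)+q[:,:2].max(0))/2,np.ptp(q[:,:2],axis=0))
```

```text
pos [0.6293 0.2704 0.239 ] yaw_y -0.11 delta [-1.00e-04 -3.00e-04  1.73e-01] F [ 0.1 -0.3  0. ] w 1.0002472236279898 8.2
S2 jar 278 0.11729625631549925 [ 0.51523644 -0.10267816] [0.03982169 0.03877705]
A 1569 [0.62895526 0.26943644] [0.03995848 0.04053679]
```

In the tool's units: 0.1725 m / 0.5 = 0.345, 0.15 m / 0.5 = 0.3.

>>> move_arm:
  plan:
    - {"delta_pos":[0,-0.0014,0.1],"turn":[0,0,0],"fingers":0}
    - {"delta_pos":[0,-0.0014,0.2],"turn":[0,0,0],"fingers":0}
    - {"delta_pos":[0,-0.0014,0.3],"turn":[0,0,0],"fingers":0}
    - {"delta_pos":[0,-0.0014,0.345],"turn":[0,0,0],"fingers":0}
    - {"delta_pos":[0,-0.0014,0.345],"turn":[0,0,0],"fingers":0}
    - {"delta_pos":[0,-0.0014,0.345],"turn":[0,0,0],"fingers":1}
    - {"delta_pos":[0,-0.0014,0.345],"turn":[0,0,0],"fingers":1}
    - {"delta_pos":[0,-0.0014,0.345],"turn":[0,0,0],"fingers":1}
    - {"delta_pos":[0,-0.0014,0.345],"turn":[0,0,0],"fingers":1}
    - {"delta_pos":[0,-0.0014,0.345],"turn":[0,0,0],"fingers":1}

```text
clock: 9.55
position: [0.6302, 0.2711, 0.0683]
ee_rot: [0.0, 1.0, 0.001, 0.001]
ft_force: [-0.3, -0.2, 5.2]
grip_width: 0.46
grasp_force: 34.9
```

In the tool's units: -0.2542 m / 0.5 = -0.5084, -0.24 m / 0.5 = -0.48.

>>> move_arm:
  plan:
    - {"delta_pos":[0,0,-0.06],"turn":[0,0,0],"fingers":1}
    - {"delta_pos":[0,0,-0.16],"turn":[0,0,0],"fingers":1}
    - {"delta_pos":[0,0,-0.24],"turn":[0,0,0],"fingers":1}
    - {"delta_pos":[0.016,-0.08,-0.26],"turn":[0,0,0],"fingers":1}
    - {"delta_pos":[0.034,-0.18,-0.26],"turn":[0,0,0],"fingers":1}
    - {"delta_pos":[0.054,-0.28,-0.26],"turn":[0,0,0],"fingers":1}
    - {"delta_pos":[0.074,-0.38,-0.26],"turn":[0,0,0],"fingers":1}
    - {"delta_pos":[0.094,-0.48,-0.26],"turn":[0,0,0],"fingers":1}
    - {"delta_pos":[0.102,-0.5084,-0.26],"turn":[0,0,0],"fingers":1}
    - {"delta_pos":[0.102,-0.5084,-0.26],"turn":[0,0,0],"fingers":1}
    - {"delta_pos":[0.102,-0.5084,-0.26],"turn":[0,0,0],"fingers":1}

```text
clock: 10.92
position: [0.5782, 0.0189, 0.1965]
ee_rot: [-0.001, 1.0, 0.0, -0.0]
ft_force: [1.2, 0.4, -0.3]
grip_width: 0.456
grasp_force: 35.6
```

Run:
```python
from h import *
go(.578,.0153,.0785)
P=cloud(wrist()).reshape(-1,3); o=get_obs()["position"]
q=P[(np.hypot(P[:,0]-o[0],P[:,1]-o[1])<.028)&(P[:,2]>.22)&(P[:,2]<.25)]
print("cap",len(q),np.median(q[:,2]),(q[:,:2].min(0)+q[:,:2].max(0))/2,np.ptp(q[:,:2],axis=0))
```

```text
pos [0.5782 0.0189 0.1965] yaw_y 0.09 delta [ 0.0002 -0.0037  0.118 ] F [ 1.2  0.4 -0.3] w 0.4558621992189139 10.925
cap 9140 0.2346513242984406 [0.57729281 0.01900026] [0.04092683 0.05163411]
```

>>> move_arm:
  plan:
    - {"delta_pos":[0,-0.005,0.06],"turn":[0,0,0],"fingers":1}
    - {"delta_pos":[0,-0.005,0.12],"turn":[0,0,0],"fingers":1}
    - {"delta_pos":[0,-0.005,0.17],"turn":[0,0,0],"fingers":1}
    - {"delta_pos":[0,-0.005,0.2],"turn":[0,0,0],"fingers":1}
    - {"delta_pos":[0,-0.005,0.22],"turn":[0,0,0],"fingers":1}
    - {"delta_pos":[0,-0.005,0.23],"turn":[0,0,0],"fingers":1}
    - {"delta_pos":[0,-0.005,0.233],"turn":[0,0,0],"fingers":1}
    - {"delta_pos":[0,-0.005,0.235],"turn":[0,0,0],"fingers":1}
    - {"delta_pos":[0,-0.005,0.235],"turn":[0,0,0],"fingers":1}

```text
clock: 12.1
position: [0.5788, 0.0143, 0.0802]
ee_rot: [0.0, 1.0, 0.0, 0.001]
ft_force: [-1.4, -0.6, 5.4]
grip_width: 0.46
grasp_force: 36.2
```

In the tool's units: -0.22 m / 0.5 = -0.44, -0.21 m / 0.5 = -0.42.

>>> move_arm:
  plan:
    - {"delta_pos":[0,0,0],"turn":[0,0,0],"fingers":0.3}
    - {"delta_pos":[0,0,0],"turn":[0,0,0],"fingers":0.0}
    - {"delta_pos":[0,0,0],"turn":[0,0,0],"fingers":0}
    - {"delta_pos":[0,0,0],"turn":[0,0,0],"fingers":0}
    - {"delta_pos":[0,0,-0.06],"turn":[0,0,0],"fingers":0}
    - {"delta_pos":[0,0,-0.16],"turn":[0,0,0],"fingers":0}
    - {"delta_pos":[0,0,-0.26],"turn":[0,0,0],"fingers":0}
    - {"delta_pos":[0,0,-0.36],"turn":[0,0,0],"fingers":0}
    - {"delta_pos":[0.06,-0.06,-0.42],"turn":[0,0,0],"fingers":0}
    - {"delta_pos":[0.12,-0.14,-0.44],"turn":[0,0,0],"fingers":0}
    - {"delta_pos":[0.18,-0.22,-0.44],"turn":[0,0,0],"fingers":0}
    - {"delta_pos":[0.24,-0.3,-0.44],"turn":[0,0,0],"fingers":0}

```text
clock: 13.6
position: [0.4568, -0.1369, 0.2993]
ee_rot: [0.0, 1.0, 0.0, 0.0]
ft_force: [1.5, -0.3, 0.7]
grip_width: 1.004
grasp_force: 0.0
```

>>> move_arm:
  plan:
    - {"delta_pos":[0.06,-0.08,0],"turn":[0,0,0],"fingers":0}
    - {"delta_pos":[0.1,-0.16,0],"turn":[0,0,0],"fingers":0}
    - {"delta_pos":[0.1,-0.2,0],"turn":[0,0,0],"fingers":0}
    - {"delta_pos":[0.1,-0.2,0],"turn":[0,0,0],"fingers":0}

```text
clock: 14.1
position: [0.4072, -0.2368, 0.2992]
ee_rot: [0.002, 1.0, 0.0, 0.0]
ft_force: [0.6, 0.8, 0.6]
grip_width: 1.003
grasp_force: 0.0
```

Run:
```python
from h import *
from scipy.optimize import least_squares
c=camera("top"); P=cloud(c).reshape(-1,3)
q=P[(np.hypot(P[:,0]-.578,P[:,1]-.0153)<.035)&(P[:,2]>.105)&(P[:,2]<.14)]
print("S1 jar",len(q),np.median(q[:,2]),(q[:,:2].min(0)+q[:,:2].max(0))/2,np.ptp(q[:,:2],axis=0))
P=cloud(wrist("w3")).reshape(-1,3)
for a,b in((.162,.18),(.125,.158),(.136,.146)):
    q=P[(np.hypot(P[:,0]-.39,P[:,1]+.235)<.05)&(P[:,2]>a)&(P[:,2]<b)]
    f=least_squares(lambda p:np.hypot(q[:,0]-p[0],q[:,1]-p[1])-p[2],[.39,-.235,.025],loss="soft_l1",f_scale=.002).x
    print("mill",len(q),(q[:,:2].min(0)+q[:,:2].max(0))/2,np.ptp(q[:,:2],axis=0),np.median(q,0),"circ",f)
go(.39,-.235,.133)
```

```text
S1 jar 270 0.11722394346546758 [0.57778447 0.01158462] [0.03927959 0.03807592]
mill 150 [ 0.39002347 -0.23585455] [0.01179672 0.01062176] [ 0.38945233 -0.23585884  0.16972254] circ [ 0.38964222 -0.2359626   0.00411945]
mill 1530 [ 0.39034073 -0.23637995] [0.04938658 0.04889998] [ 0.38468169 -0.2359388   0.1516867 ] circ [ 0.38960193 -0.23666613  0.01908155]
mill 299 [ 0.39034073 -0.23637995] [0.04938658 0.04889998] [ 0.38007967 -0.23492356  0.14366744] circ [ 0.39016934 -0.23655906  0.02376577]
pos [ 0.408  -0.2348  0.2989] yaw_y -0.01 delta [ 0.0179 -0.0003  0.1659] F [-0.1  0.8 -0.4] w 0.9989653687432233 14.2
```

View pics/w3.png

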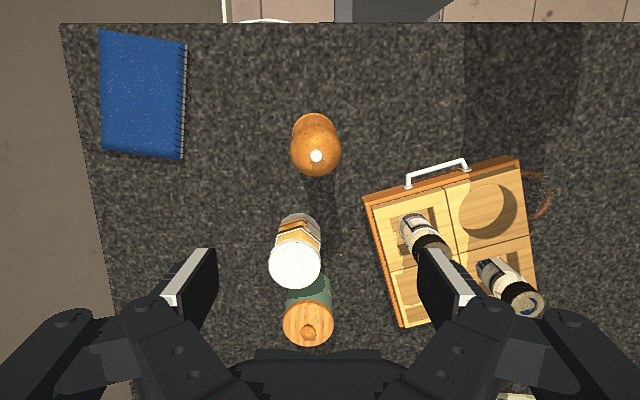

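Both jars stand in their wells with caps at z=.117. The mill's knob is at (315,156) in the wrist view, which is world (.390,-.236). I'll grasp it by the head.

In the tool's units: 0.167 m / 0.5 = 0.334, 0.0175 m / 0.5 = 0.035.

>>> move_arm:
  plan:
    - {"delta_pos":[0.035,-0.001,0.06],"turn":[0,0,0],"fingers":0}
    - {"delta_pos":[0.035,-0.001,0.14],"turn":[0,0,0],"fingers":0}
    - {"delta_pos":[0.035,-0.001,0.22],"turn":[0,0,0],"fingers":0}
    - {"delta_pos":[0.035,-0.001,0.3],"turn":[0,0,0],"fingers":0}
    - {"delta_pos":[0.035,-0.001,0.334],"turn":[0,0,0],"fingers":0}
    - {"delta_pos":[0.035,-0.001,0.334],"turn":[0,0,0],"fingers":0}
    - {"delta_pos":[0.035,-0.001,0.334],"turn":[0,0,0],"fingers":1}
    - {"delta_pos":[0.035,-0.001,0.334],"turn":[0,0,0],"fingers":1}
    - {"delta_pos":[0.035,-0.001,0.334],"turn":[0,0,0],"fingers":1}
    - {"delta_pos":[0.035,-0.001,0.334],"turn":[0,0,0],"fingers":1}
    - {"delta_pos":[0.035,-0.001,0.334],"turn":[0,0,0],"fingers":1}
  force: 40

```text
clock: 15.58
position: [0.3926, -0.2373, 0.135]
ee_rot: [0.001, 1.0, -0.001, 0.003]
ft_force: [-3.4, 0.1, 22.6]
grip_width: 0.291
grasp_force: 34.0
```

In the tool's units: -0.12 m / 0.5 = -0.24, -0.09 m / 0.5 = -0.18.

>>> move_arm:
  plan:
    - {"delta_pos":[0,0,-0.01],"turn":[0,0,0],"fingers":1}
    - {"delta_pos":[0,0,-0.04],"turn":[0,0,0],"fingers":1}
    - {"delta_pos":[0,0,-0.1],"turn":[0,0,0],"fingers":1}
    - {"delta_pos":[0,0,-0.18],"turn":[0,0,0],"fingers":1}
    - {"delta_pos":[0,0,-0.24],"turn":[0,0,0],"fingers":1}
    - {"delta_pos":[0,0,-0.24],"turn":[0,0,0],"fingers":1}

```text
clock: 16.32
position: [0.3911, -0.2365, 0.2543]
ee_rot: [0.0, 1.0, -0.0, 0.002]
ft_force: [0.5, 0.2, -1.1]
grip_width: 0.097
grasp_force: 39.1
```

Run:
```python
from h import *
go(.4862,-.0127,.26)
c=camera("scene"); cv2.imwrite("pics/s2.png",c["color"][40:290,150:500,::-1])
P=cloud(wrist()).reshape(-1,3); o=get_obs()["position"]
q=P[(np.hypot(P[:,0]-o[0],P[:,1]-o[1])<.03)&(P[:,2]>.283)&(P[:,2]<.3)]
print("knob",len(q),np.median(q,0) if len(q) else 0, P[np.hypot(P[:,0]-o[0],P[:,1]-o[1])<.01][:,2].max())
```

```text
pos [ 0.3911 -0.2365  0.2543] yaw_y -0.05 delta [-0.0949  0.2238 -0.0055] F [ 0.5  0.2 -1.1] w 0.09686415051939386 16.325
knob 1678 [ 0.38340877 -0.23522372  0.29032106] 0.3606079888924447
```

View pics/s2.png

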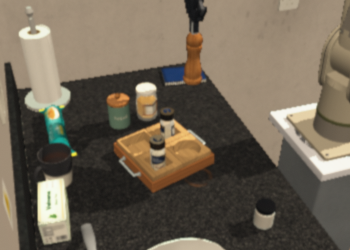

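Run:
```python
from h import *
c=wrist("w4"); S=camera("scene"); P=cloud(S).reshape(-1,3)
q=P[(np.hypot(P[:,0]-.391,P[:,1]+.2365)<.05)&(P[:,2]>.05)&(P[:,2]<.4)]
h,e=np.histogram(q[:,2],np.arange(.05,.4,.01))
for a,b in zip(e,h):
    s=q[(q[:,2]>=a)&(q[:,2]<a+.01)]
    if b: print(round(a,2),b,np.round(s[:,:2].mean(0),3),np.round(np.ptp(s[:,:2],axis=0),3))
```

```text
0.11 38 [ 0.394 -0.217] [0.051 0.03 ]
0.12 66 [ 0.392 -0.22 ] [0.059 0.046]
0.13 44 [ 0.394 -0.221] [0.049 0.036]
0.14 50 [ 0.393 -0.218] [0.049 0.039]
0.15 52 [ 0.39  -0.217] [0.046 0.03 ]
0.16 60 [ 0.393 -0.221] [0.05  0.032]
0.17 51 [ 0.391 -0.222] [0.041 0.036]
0.18 44 [ 0.392 -0.223] [0.036 0.025]
0.19 37 [ 0.39  -0.223] [0.035 0.026]
0.2 36 [ 0.392 -0.222] [0.034 0.024]
0.21 39 [ 0.392 -0.22 ] [0.039 0.024]
0.22 42 [ 0.394 -0.218] [0.042 0.025]
0.23 51 [ 0.392 -0.219] [0.044 0.034]
0.24 51 [ 0.393 -0.218] [0.048 0.03 ]
0.25 68 [ 0.393 -0.221] [0.048 0.037]
0.26 59 [ 0.39  -0.224] [0.04  0.028]
0.27 29 [ 0.394 -0.227] [0.022 0.025]
0.28 30 [ 0.394 -0.224] [0.019 0.037]
0.29 32 [ 0.393 -0.223] [0.024 0.024]
0.3 29 [ 0.395 -0.225] [0.023 0.034]
0.31 35 [ 0.398 -0.229] [0.023 0.072]
0.32 56 [ 0.395 -0.217] [0.028 0.078]
0.33 46 [ 0.399 -0.224] [0.028 0.094]
0.34 43 [ 0.402 -0.231] [0.023 0.094]
0.35 43 [ 0.402 -0.226] [0.018 0.094]
0.36 48 [ 0.402 -0.219] [0.036 0.098]
0.37 82 [ 0.399 -0.216] [0.029 0.082]
0.38 52 [ 0.395 -0.208] [0.021 0.065]
```

View pics/w4.png

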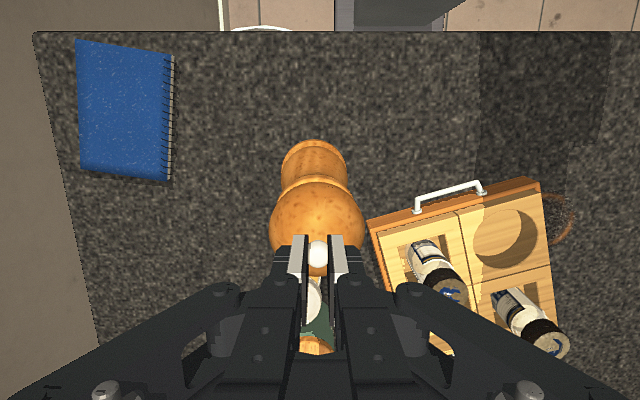

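Run:
```python
from h import *
c=wrist(); o=get_obs(); R=Rn.from_quat(o["ee_rot"]).as_matrix()
P=cloud(c); t=(P-o["position"])@R
for v in range(225,290,5): print(v,[(u,np.round(t[v,u]*1000).astype(int).tolist()) for u in(296,318,341)])
print(c["tool_from_camera"].round(3).tolist(), o["joint_pos"].round(3))
S=camera("scene"); np.savez("s3.npz",**S); cv2.imwrite("pics/s3.png",cv2.resize(S["color"][20:170,290:410,::-1],None,fx=4,fy=4,interpolation=cv2.INTER_CUBIC))
```

```text
225 [(296, [13, -9, -19]), (318, [13, 1, -19]), (341, [12, 12, -18])]
230 [(296, [11, -9, -20]), (318, [11, 1, -20]), (341, [71, 1, -163])]
235 [(296, [11, -9, -26]), (318, [9, 1, -21]), (341, [11, 11, -25])]
240 [(296, [11, -8, -32]), (318, [9, 1, -26]), (341, [11, 11, -31])]
245 [(296, [11, -8, -36]), (318, [8, 1, -30]), (341, [11, 11, -35])]
250 [(296, [11, -8, -41]), (318, [7, 1, -32]), (341, [11, 10, -41])]
255 [(296, [11, -8, -45]), (318, [4, 1, -32]), (341, [11, 10, -45])]
260 [(296, [11, -7, -49]), (318, [2, 1, -32]), (341, [11, 10, -50])]
265 [(296, [11, -7, -53]), (318, [0, 1, -32]), (341, [11, 9, -53])]
270 [(296, [10, -7, -56]), (318, [-10, 1, -19]), (341, [11, 9, -56])]
275 [(296, [10, -7, -59]), (318, [-16, 1, -14]), (341, [12, 9, -62])]
280 [(296, [12, -6, -65]), (318, [-132, 2, 174]), (341, [12, 8, -65])]
285 [(296, [12, -6, -67]), (318, [-134, 2, 167]), (341, [12, 8, -68])]
[[-0.0, -0.959, -0.282, 0.071], [1.0, -0.001, 0.001, 0.001], [-0.001, -0.282, 0.959, -0.163], [0.0, 0.0, 0.0, 1.0]] [-0.209 -0.117  0.611  1.848  0.069  1.392  1.957]
```

View pics/s3.png

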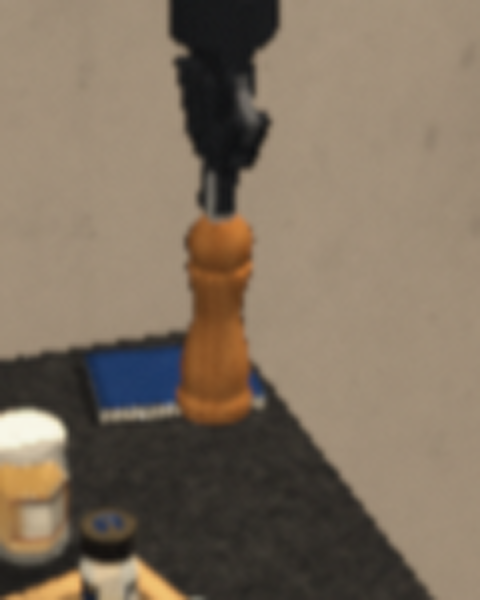

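The mill slipped up through the pads and now hangs upright from its knob. The fingertips really sit about 20 mm behind the TCP, about 30 mm higher than stated. I'll set the mill back down where it stood and regrasp it lower.

In the tool's units: 0.111 m / 0.5 = 0.222, 0.11 m / 0.5 = 0.22.

>>> move_arm:
  plan:
    - {"delta_pos":[0,0,0.04],"turn":[0,0,0],"fingers":1}
    - {"delta_pos":[0,0,0.09],"turn":[0,0,0],"fingers":1}
    - {"delta_pos":[0,0,0.14],"turn":[0,0,0],"fingers":1}
    - {"delta_pos":[0,0,0.18],"turn":[0,0,0],"fingers":1}
    - {"delta_pos":[0,0,0.2],"turn":[0,0,0],"fingers":1}
    - {"delta_pos":[0,0,0.214],"turn":[0,0,0],"fingers":1}
    - {"delta_pos":[0,0,0.22],"turn":[0,0,0],"fingers":1}
    - {"delta_pos":[0,0,0.222],"turn":[0,0,0],"fingers":1}
    - {"delta_pos":[0,0,0.222],"turn":[0,0,0],"fingers":1}

```text
clock: 17.75
position: [0.3905, -0.2361, 0.1414]
ee_rot: [0.0, 1.0, 0.0, 0.0]
ft_force: [-1.0, 1.0, -0.5]
grip_width: 0.1
grasp_force: 39.1
```

In the tool's units: 0.003 m / 0.5 = 0.006, 0.002 m / 0.5 = 0.004.

>>> move_arm:
  plan:
    - {"delta_pos":[0,0,0.002],"turn":[0,0,0],"fingers":1}
    - {"delta_pos":[0,0,0.004],"turn":[0,0,0],"fingers":1}
    - {"delta_pos":[0,0,0.006],"turn":[0,0,0],"fingers":1}
    - {"delta_pos":[0,0,0.006],"turn":[0,0,0],"fingers":1}

```text
clock: 18.25
position: [0.3908, -0.2363, 0.1386]
ee_rot: [0.0, 1.0, -0.0, 0.001]
ft_force: [-0.8, 0.5, 4.3]
grip_width: 0.099
grasp_force: 39.7
```

Run:
```python
from h import *
c=wrist(); o=get_obs(); R=Rn.from_quat(o["ee_rot"]).as_matrix()
P=cloud(c).reshape(-1,3); t=(P-o["position"])@R
q=t[(np.hypot(t[:,0],t[:,1])<.006)]; print("knob top tool z",np.sort(q[:,2])[:5],np.percentile(q[:,2],[5,50]),o["position"],o["ft_force"])
```

```text
knob top tool z [-0.06872122 -0.06854795 -0.06846478 -0.06793275 -0.06786709] [-0.06567948 -0.03279973] [ 0.39073409 -0.23626329  0.13861152] [-1.56875047 -0.38704256  5.33315637]
```

>>> move_arm:
  plan:
    - {"delta_pos":[0,0,0],"turn":[0,0,0],"fingers":0.8}
    - {"delta_pos":[0,0,0],"turn":[0,0,0],"fingers":0.4}
    - {"delta_pos":[0,0,0],"turn":[0,0,0],"fingers":0}
    - {"delta_pos":[0,0,0],"turn":[0,0,0],"fingers":0}
    - {"delta_pos":[0,0,0],"turn":[0,0,0],"fingers":0}
    - {"delta_pos":[0,0,0],"turn":[0,0,0],"fingers":0}

```text
clock: 19.05
position: [0.3902, -0.2361, 0.1381]
ee_rot: [0.0, 1.0, 0.0, -0.0]
ft_force: [-0.3, 0.1, -0.0]
grip_width: 1.001
grasp_force: 0.0
```

Run:
```python
from h import *
c=wrist("w5"); o=get_obs(); R=Rn.from_quat(o["ee_rot"]).as_matrix()
P=cloud(c); t=(P-o["position"])@R
q=P.reshape(-1,3); q=q[(np.hypot(q[:,0]-.39,q[:,1]+.236)<.035)&(q[:,2]>.12)&(q[:,2]<.18)]; print("mill",(q[:,:2].min(0)+q[:,:2].max(0))/2,np.ptp(q[:,:2],axis=0),q[:,2].max())
a=t.reshape(-1,3)[(abs(t[...,0])<.013).ravel()&(abs(t[...,1])>.03).ravel()&(abs(t[...,1])<.062).ravel()]
a=a[a[:,2]<.03]; h,e=np.histogram(a[:,2],np.arange(-.1,.03,.005)); print(list(zip(e.round(3),h)))
```

```text
mill [ 0.38569838 -0.23549317] [0.0465312  0.04939443] 0.17219859222444928
[(np.float64(-0.1), np.int64(1024)), (np.float64(-0.095), np.int64(1023)), (np.float64(-0.09), np.int64(6156)), (np.float64(-0.085), np.int64(2004)), (np.float64(-0.08), np.int64(746)), (np.float64(-0.075), np.int64(919)), (np.float64(-0.07), np.int64(836)), (np.float64(-0.065), np.int64(1062)), (np.float64(-0.06), np.int64(1010)), (np.float64(-0.055), np.int64(927)), (np.float64(-0.05), np.int64(799)), (np.float64(-0.045), np.int64(674)), (np.float64(-0.04), np.int64(426)), (np.float64(-0.035), np.int64(43)), (np.float64(-0.03), np.int64(0)), (np.float64(-0.025), np.int64(0)), (np.float64(-0.02), np.int64(0)), (np.float64(-0.015), np.int64(0)), (np.float64(-0.01), np.int64(0)), (np.float64(-0.005), np.int64(0)), (np.float64(0.0), np.int64(0)), (np.float64(0.005), np.int64(0)), (np.float64(0.01), np.int64(0)), (np.float64(0.015), np.int64(0)), (np.float64(0.02), np.int64(0))]
```

View pics/w5.png

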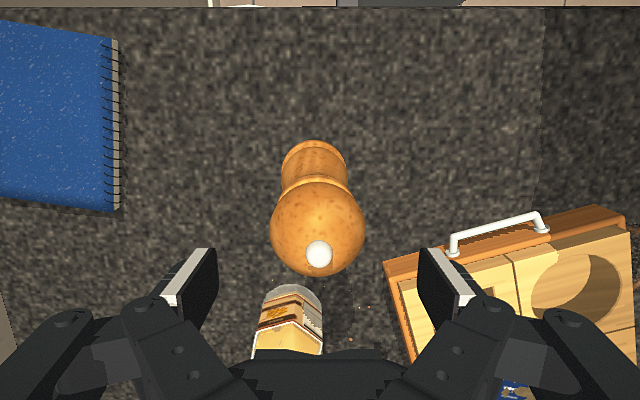

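The mill stands free and upright (knob at (318,254)). The open fingertips measure 35 mm behind the TCP, which confirms the offset. Regrasping 40 mm lower.

In the tool's units: 0.0405 m / 0.5 = 0.081, 0.03 m / 0.5 = 0.06.

>>> move_arm:
  plan:
    - {"delta_pos":[0,0,0.03],"turn":[0,0,0],"fingers":0}
    - {"delta_pos":[0,0,0.06],"turn":[0,0,0],"fingers":0}
    - {"delta_pos":[0,0,0.081],"turn":[0,0,0],"fingers":0}
    - {"delta_pos":[0,0,0.081],"turn":[0,0,0],"fingers":0}
    - {"delta_pos":[0,0,0.081],"turn":[0,0,0],"fingers":1}
    - {"delta_pos":[0,0,0.081],"turn":[0,0,0],"fingers":1}
    - {"delta_pos":[0,0,0.081],"turn":[0,0,0],"fingers":1}
    - {"delta_pos":[0,0,0.081],"turn":[0,0,0],"fingers":1}
    - {"delta_pos":[0,0,0.081],"turn":[0,0,0],"fingers":1}
  force: 40

```text
clock: 20.23
position: [0.3909, -0.2362, 0.0984]
ee_rot: [0.0, 1.0, 0.0, 0.001]
ft_force: [0.4, 1.9, 5.5]
grip_width: 0.544
grasp_force: 40.4
```

In the tool's units: -0.14 m / 0.5 = -0.28, -0.11 m / 0.5 = -0.22.

>>> move_arm:
  plan:
    - {"delta_pos":[0,0,-0.02],"turn":[0,0,0],"fingers":1}
    - {"delta_pos":[0,0,-0.06],"turn":[0,0,0],"fingers":1}
    - {"delta_pos":[0,0,-0.14],"turn":[0,0,0],"fingers":1}
    - {"delta_pos":[0,0,-0.22],"turn":[0,0,0],"fingers":1}
    - {"delta_pos":[0,0,-0.28],"turn":[0,0,0],"fingers":1}
    - {"delta_pos":[0,0,-0.28],"turn":[0,0,0],"fingers":1}

```text
clock: 20.98
position: [0.3912, -0.2366, 0.24]
ee_rot: [0.0, 1.0, -0.0, 0.002]
ft_force: [1.2, 0.1, -2.0]
grip_width: 0.547
grasp_force: 41.2
```

In the tool's units: 0.2235 m / 0.5 = 0.447, -0.0955 m / 0.5 = -0.191.

>>> move_arm:
  plan:
    - {"delta_pos":[-0.016,0.04,0],"turn":[0,0,0],"fingers":1}
    - {"delta_pos":[-0.044,0.1,0],"turn":[0,0,0],"fingers":1}
    - {"delta_pos":[-0.07,0.16,0],"turn":[0,0,0],"fingers":1}
    - {"delta_pos":[-0.096,0.22,0],"turn":[0,0,0],"fingers":1}
    - {"delta_pos":[-0.12,0.28,0],"turn":[0,0,0],"fingers":1}
    - {"delta_pos":[-0.144,0.34,0],"turn":[0,0,0],"fingers":1}
    - {"delta_pos":[-0.17,0.4,0],"turn":[0,0,0],"fingers":1}
    - {"delta_pos":[-0.186,0.434,0],"turn":[0,0,0],"fingers":1}
    - {"delta_pos":[-0.191,0.447,0],"turn":[0,0,0],"fingers":1}
    - {"delta_pos":[-0.191,0.447,0],"turn":[0,0,0],"fingers":1}
    - {"delta_pos":[-0.191,0.447,0],"turn":[0,0,0],"fingers":1}

```text
clock: 22.35
position: [0.4857, -0.0138, 0.2376]
ee_rot: [0.001, 1.0, -0.0, -0.0]
ft_force: [-0.7, 0.5, -1.2]
grip_width: 0.542
grasp_force: 41.3
```

Run:
```python
from h import *
go(.4862,-.0127,.11)
c=wrist(); o=get_obs()["position"]; q=cloud(c).reshape(-1,3)
k=q[(np.hypot(q[:,0]-o[0],q[:,1]-o[1])<.02)&(q[:,2]>o[2]+.065)]; print("knob",len(k),np.median(k,0) if len(k) else 0)
q=cloud(camera("top")).reshape(-1,3); q=q[(np.hypot(q[:,0]-o[0],q[:,1]-o[1])<.04)&(q[:,2]>.1)&(q[:,2]<.26)]
print("scene side check")
q=cloud(camera("scene")).reshape(-1,3)
q=q[(np.hypot(q[:,0]-o[0],q[:,1]-o[1])<.045)&(q[:,2]>.1)&(q[:,2]<.26)]
for a in np.arange(.12,.26,.02):
    s=q[(q[:,2]>=a)&(q[:,2]<a+.02)]
    if len(s): print(round(a,2),len(s),np.round((s[:,:2].min(0)+s[:,:2].max(0))/2,3),np.round(s[:,:2].max(0),3))
```

```text
pos [ 0.4857 -0.0138  0.2376] yaw_y -0.14 delta [-0.0005  0.0011  0.1276] F [-0.7  0.5 -1.2] w 0.5416850587171905 22.35
knob 6659 [ 0.47503699 -0.01298307  0.33855994]
scene side check
0.12 9 [0.491 0.   ] [0.51  0.011]
0.14 150 [ 0.483 -0.007] [0.512 0.014]
0.16 120 [ 0.486 -0.001] [0.51  0.014]
0.18 150 [ 0.484 -0.006] [0.508 0.013]
0.2 123 [ 0.484 -0.008] [0.505 0.008]
0.22 94 [ 0.484 -0.004] [0.503 0.009]
0.24 104 [ 0.484 -0.002] [0.507 0.017]
```

In the tool's units: 0.1275 m / 0.5 = 0.255, -0.001 m / 0.5 = -0.002.

>>> move_arm:
  plan:
    - {"delta_pos":[-0.002,0.002,0.06],"turn":[0,0,0],"fingers":1}
    - {"delta_pos":[-0.002,0.002,0.12],"turn":[0,0,0],"fingers":1}
    - {"delta_pos":[-0.002,0.002,0.17],"turn":[0,0,0],"fingers":1}
    - {"delta_pos":[-0.002,0.002,0.21],"turn":[0,0,0],"fingers":1}
    - {"delta_pos":[-0.002,0.002,0.236],"turn":[0,0,0],"fingers":1}
    - {"delta_pos":[-0.002,0.002,0.248],"turn":[0,0,0],"fingers":1}
    - {"delta_pos":[-0.002,0.002,0.253],"turn":[0,0,0],"fingers":1}
    - {"delta_pos":[-0.002,0.002,0.255],"turn":[0,0,0],"fingers":1}
    - {"delta_pos":[-0.002,0.002,0.255],"turn":[0,0,0],"fingers":1}

```text
clock: 23.62
position: [0.4873, -0.0116, 0.1105]
ee_rot: [0.0, 1.0, 0.0, 0.0]
ft_force: [-0.5, -0.6, -2.2]
grip_width: 0.542
grasp_force: 41.3
```

In the tool's units: 0.002 m / 0.5 = 0.004, 0.001 m / 0.5 = 0.002.

>>> move_arm:
  plan:
    - {"delta_pos":[0,0,0.002],"turn":[0,0,0],"fingers":1}
    - {"delta_pos":[0,0,0.004],"turn":[0,0,0],"fingers":1}
    - {"delta_pos":[0,0,0.004],"turn":[0,0,0],"fingers":1}

```text
clock: 24.0
position: [0.4888, -0.0116, 0.1104]
ee_rot: [0.0, 1.0, 0.0, 0.002]
ft_force: [-2.5, -0.2, 16.5]
grip_width: 0.544
grasp_force: 43.0
```

In the tool's units: -0.2 m / 0.5 = -0.4, -0.16 m / 0.5 = -0.32.

>>> move_arm:
  plan:
    - {"delta_pos":[0,0,-0.003],"turn":[0,0,0],"fingers":0.4}
    - {"delta_pos":[0,0,-0.003],"turn":[0,0,0],"fingers":0.0}
    - {"delta_pos":[0,0,-0.003],"turn":[0,0,0],"fingers":0}
    - {"delta_pos":[0,0,-0.003],"turn":[0,0,0],"fingers":0}
    - {"delta_pos":[0,0,-0.06],"turn":[0,0,0],"fingers":0}
    - {"delta_pos":[0,0,-0.14],"turn":[0,0,0],"fingers":0}
    - {"delta_pos":[0,0,-0.24],"turn":[0,0,0],"fingers":0}
    - {"delta_pos":[0,0,-0.32],"turn":[0,0,0],"fingers":0}
    - {"delta_pos":[-0.02,-0.1,-0.32],"turn":[0,0,0],"fingers":0}
    - {"delta_pos":[-0.04,-0.2,-0.32],"turn":[0,0,0],"fingers":0}
    - {"delta_pos":[-0.06,-0.3,-0.32],"turn":[0,0,0],"fingers":0}
    - {"delta_pos":[-0.08,-0.4,-0.32],"turn":[0,0,0],"fingers":0}

```text
clock: 25.5
position: [0.527, -0.2131, 0.2681]
ee_rot: [0.0, 1.0, 0.0, 0.0]
ft_force: [1.2, -0.2, 0.2]
grip_width: 1.001
grasp_force: 0.0
```

>>> move_arm:
  plan:
    - {"delta_pos":[-0.01,-0.08,0],"turn":[0,0,0],"fingers":0}
    - {"delta_pos":[-0.01,-0.1,0],"turn":[0,0,0],"fingers":0}
    - {"delta_pos":[-0.01,-0.1,0],"turn":[0,0,0],"fingers":0}
    - {"delta_pos":[-0.01,-0.1,0],"turn":[0,0,0],"fingers":0}

```text
clock: 26.0
position: [0.5321, -0.26, 0.268]
ee_rot: [-0.001, 1.0, 0.0, 0.0]
ft_force: [-0.5, 0.2, 0.1]
grip_width: 0.995
grasp_force: 0.0
```

Run:
```python
from h import *
from scipy.optimize import minimize
go(.534,-.2615,.03)
q=cloud(camera("top")).reshape(-1,3)
k=q[(np.hypot(q[:,0]-.4862,q[:,1]+.0127)<.035)&(q[:,2]>.13)&(q[:,2]<.2)]; print("mill",len(k),k[:,2].max(),(k[:,:2].min(0)+k[:,:2].max(0))/2, np.median(k[k[:,2]>.177],0))
W=cloud(wrist("w6")).reshape(-1,3)
k=W[(np.hypot(W[:,0]-.534,W[:,1]+.2615)<.045)&(W[:,2]>.095)&(W[:,2]<.12)]; print("lid",len(k),np.median(k[:,2]),(k[:,:2].min(0)+k[:,:2].max(0))/2,np.ptp(k[:,:2],axis=0))
C=(k[:,:2].min(0)+k[:,:2].max(0))/2
for n,Q in(("w",W),("s",cloud(dict(np.load("scene0.npz"))).reshape(-1,3)),("both",None)):
    if n=="both": b=np.vstack([bw,bs-np.r_[0,.0018]])
    else:
        b=Q[(np.hypot(Q[:,0]-C[0],Q[:,1]-C[1])<.047)&(Q[:,2]>.02)&(Q[:,2]<.085)][:,:2]
        if n=="w": bw=b
        else: bs=b
    best=[]
    for yaw in np.arange(-30,31,2.):
        a=np.radians(yaw)
        def f(p):
            d=b-p; u=d@[np.cos(a),np.sin(a)];v=d@[-np.sin(a),np.cos(a)]
            e=np.maximum(abs(u)-.029,abs(v)-.033); return np.minimum(abs(e),.006).mean()
        r=minimize(f,C,method="Nelder-Mead",options=dict(xatol=1e-5)); best.append((r.fun*1000,yaw,*r.x.round(4)))
    best.sort(); print(n,len(b),[tuple(np.round(x,4)) for x in best[:5]])
```

```text
pos [ 0.5321 -0.26    0.268 ] yaw_y 0.07 delta [-0.0018 -0.0017  0.238 ] F [-0.5  0.2  0.1] w 0.9952431556521082 26.0
mill 435 0.18464346801235984 [ 0.48424366 -0.01160048] [ 0.48385116 -0.01124125  0.18048256]
lid 3041 0.10334320250606142 [ 0.53361017 -0.26242341] [0.06290633 0.06251202]
w 245 [(np.float64(1.3617), np.float64(18.0), np.float64(0.5377), np.float64(-0.2737)), (np.float64(1.4162), np.float64(16.0), np.float64(0.5356), np.float64(-0.2668)), (np.float64(1.4713), np.float64(20.0), np.float64(0.538), np.float64(-0.2728)), (np.float64(1.4818), np.float64(14.0), np.float64(0.5354), np.float64(-0.267)), (np.float64(1.5967), np.float64(12.0), np.float64(0.5354), np.float64(-0.2668))]
s 364 [(np.float64(2.5933), np.float64(-18.0), np.float64(0.5321), np.float64(-0.2679)), (np.float64(2.5992), np.float64(-16.0), np.float64(0.5324), np.float64(-0.2677)), (np.float64(2.6004), np.float64(-20.0), np.float64(0.5319), np.float64(-0.268)), (np.float64(2.6109), np.float64(-14.0), np.float64(0.5326), np.float64(-0.2675)), (np.float64(2.617), np.float64(-22.0), np.float64(0.5316), np.float64(-0.268))]
both 609 [(np.float64(2.3997), np.float64(16.0), np.float64(0.5364), np.float64(-0.2711)), (np.float64(2.4104), np.float64(18.0), np.float64(0.5367), np.float64(-0.2709)), (np.float64(2.4154), np.float64(14.0), np.float64(0.536), np.float64(-0.271)), (np.float64(2.4455), np.float64(12.0), np.float64(0.5355), np.float64(-0.2707)), (np.float64(2.4892), np.float64(20.0), np.float64(0.5369), np.float64(-0.271))]
```

View pics/w6.png

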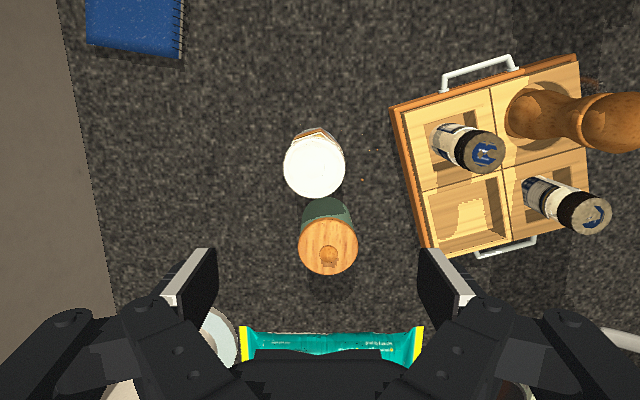

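The mill stands upright in the round well, top z≈.182. The glass jar's lid is at (314,167), world (.5336,-.2624), next to the canister at (327,245). I need the jar's yaw, so I'll look at saved crops of its body.

Run:
```python
import cv2,numpy as np
a=cv2.imread("pics/w2.png")[140:260,75:215]; b=cv2.imread("pics/w5.png")[270:360,240:340]; c=cv2.imread("pics/w6.png")[115:215,270:360]; d=cv2.imread("pics/w3.png")[200:300,255:345]; e=cv2.imread("pics/scene0.png")[110:170,270:320]
t=[cv2.resize(i,(266,290),interpolation=cv2.INTER_CUBIC) for i in(a,b,c,d,e)]+[np.zeros((290,266,3),np.uint8)]
cv2.imwrite("pics/m1.png",np.vstack([np.hstack(t[:3]),np.hstack(t[3:])]))
```

```text
(no output)
```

View pics/m1.png

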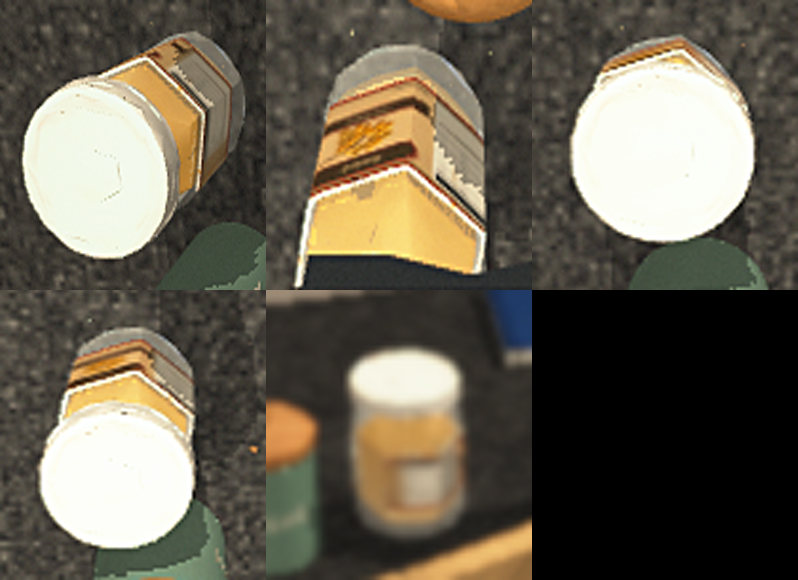

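The jar body is hexagonal (flats 58 mm, corners 66 mm), so its yaw doesn't matter in the 82 mm well. I'll grip it by the round 63 mm lid, using the corrected finger reach.

In the tool's units: 0.2165 m / 0.5 = 0.433, -0.0015 m / 0.5 = -0.003.

>>> move_arm:
  plan:
    - {"delta_pos":[-0.003,-0.0044,0.08],"turn":[0,0,0],"fingers":0}
    - {"delta_pos":[-0.003,-0.0044,0.18],"turn":[0,0,0],"fingers":0}
    - {"delta_pos":[-0.003,-0.0044,0.26],"turn":[0,0,0],"fingers":0}
    - {"delta_pos":[-0.003,-0.0044,0.34],"turn":[0,0,0],"fingers":0}
    - {"delta_pos":[-0.003,-0.0044,0.4],"turn":[0,0,0],"fingers":0}
    - {"delta_pos":[-0.003,-0.0044,0.433],"turn":[0,0,0],"fingers":0}
    - {"delta_pos":[-0.003,-0.0044,0.433],"turn":[0,0,0],"fingers":0}
  force: 70

```text
clock: 26.98
position: [0.533, -0.2632, 0.0511]
ee_rot: [0.0, 1.0, 0.0, -0.001]
ft_force: [0.6, -0.1, -0.1]
grip_width: 1.004
grasp_force: 0.0
```

>>> move_arm:
  plan:
    - {"delta_pos":[0,0,0],"turn":[0,0,0],"fingers":1}
    - {"delta_pos":[0,0,0],"turn":[0,0,0],"fingers":1}
    - {"delta_pos":[0,0,0],"turn":[0,0,0],"fingers":1}
    - {"delta_pos":[0,0,0],"turn":[0,0,0],"fingers":1}
    - {"delta_pos":[0,0,0],"turn":[0,0,0],"fingers":1}
  force: 70

```text
clock: 27.6
position: [0.5345, -0.2642, 0.0536]
ee_rot: [0.0, 1.0, -0.0, 0.002]
ft_force: [-1.7, 0.4, 6.1]
grip_width: 0.714
grasp_force: 74.7
```

In the tool's units: -0.14 m / 0.5 = -0.28, -0.13 m / 0.5 = -0.26.

>>> move_arm:
  plan:
    - {"delta_pos":[0,0,-0.01],"turn":[0,0,0],"fingers":1}
    - {"delta_pos":[0,0,-0.04],"turn":[0,0,0],"fingers":1}
    - {"delta_pos":[0,0,-0.1],"turn":[0,0,0],"fingers":1}
    - {"delta_pos":[0,0,-0.18],"turn":[0,0,0],"fingers":1}
    - {"delta_pos":[0,0,-0.26],"turn":[0,0,0],"fingers":1}
    - {"delta_pos":[0,0,-0.28],"turn":[0,0,0],"fingers":1}
    - {"delta_pos":[0,0,-0.28],"turn":[0,0,0],"fingers":1}

```text
clock: 28.48
position: [0.5332, -0.2638, 0.1915]
ee_rot: [0.0, 1.0, 0.0, 0.0]
ft_force: [0.5, 0.3, -4.5]
grip_width: 0.716
grasp_force: 77.3
```

Run:
```python
from h import *
go(.6061,-.0765,.065); print(get_obs()["joint_pos"].round(2))
o=get_obs()["position"]
q=cloud(camera("scene")).reshape(-1,3)
q=q[(np.hypot(q[:,0]-o[0],q[:,1]-o[1])<.045)&(q[:,2]>.125)&(q[:,2]<.26)]
for a in np.arange(.13,.26,.015):
    s=q[(q[:,2]>=a)&(q[:,2]<a+.015)]
    if len(s): print(round(a,3),len(s),np.round((s[:,:2].min(0)+s[:,:2].max(0))/2,3),np.round(np.ptp(s[:,:2],axis=0),3))
```

```text
pos [ 0.5332 -0.2638  0.1915] yaw_y -0.04 delta [-0.0727  0.1873  0.1266] F [ 0.5  0.3 -4.5] w 0.7159043650203676 28.475
[-0.1   0.3   0.6   1.6  -0.18  1.29  2.09]
0.13 45 [ 0.534 -0.248] [0.058 0.04 ]
0.145 96 [ 0.533 -0.248] [0.061 0.044]
0.16 101 [ 0.533 -0.25 ] [0.061 0.045]
0.175 101 [ 0.533 -0.248] [0.06  0.041]
0.19 107 [ 0.532 -0.251] [0.065 0.046]
0.205 89 [ 0.532 -0.246] [0.063 0.043]
0.22 81 [ 0.535 -0.243] [0.057 0.048]
0.235 142 [ 0.533 -0.26 ] [0.06 0.08]
0.25 17 [ 0.535 -0.259] [0.022 0.078]
```

In the tool's units: 0.187 m / 0.5 = 0.374, 0.14 m / 0.5 = 0.28.

>>> move_arm:
  plan:
    - {"delta_pos":[-0.02,0.04,0],"turn":[0,0,0],"fingers":1}
    - {"delta_pos":[-0.044,0.1,0],"turn":[0,0,0],"fingers":1}
    - {"delta_pos":[-0.07,0.16,0],"turn":[0,0,0],"fingers":1}
    - {"delta_pos":[-0.094,0.22,0],"turn":[0,0,0],"fingers":1}
    - {"delta_pos":[-0.116,0.28,0],"turn":[0,0,0],"fingers":1}
    - {"delta_pos":[-0.134,0.34,0],"turn":[0,0,0],"fingers":1}
    - {"delta_pos":[-0.145,0.374,0],"turn":[0,0,0],"fingers":1}
    - {"delta_pos":[-0.145,0.374,0],"turn":[0,0,0],"fingers":1}
    - {"delta_pos":[-0.145,0.374,0],"turn":[0,0,0],"fingers":1}
    - {"delta_pos":[-0.145,0.374,0],"turn":[0,0,0],"fingers":1}

```text
clock: 29.78
position: [0.6055, -0.0786, 0.1916]
ee_rot: [0.001, 1.0, -0.0, -0.0]
ft_force: [0.5, -0.2, -4.1]
grip_width: 0.718
grasp_force: 77.2
```

Run:
```python
from h import *
go(.6061,-.0765,.065)
o=get_obs()["position"]; q=cloud(wrist()).reshape(-1,3)
k=q[(np.hypot(q[:,0]-o[0],q[:,1]-o[1])<.036)&(abs(q[:,2]-.2435)<.008)&(abs(q[:,1]-o[1])<.02)]; print("lid x span",k[:,0].min(),k[:,0].max(),np.median(k[:,2]))
```

```text
pos [ 0.6055 -0.0786  0.1916] yaw_y -0.17 delta [-0.0006  0.0021  0.1266] F [ 0.5 -0.2 -4.1] w 0.7177766595086285 29.775
lid x span 0.5731039207969039 0.6353474911849402 0.24133607066825707
```

In the tool's units: 0.125 m / 0.5 = 0.25, 0.124 m / 0.5 = 0.248.

>>> move_arm:
  plan:
    - {"delta_pos":[-0.003,0.003,0.06],"turn":[0,0,0],"fingers":1}
    - {"delta_pos":[-0.003,0.003,0.12],"turn":[0,0,0],"fingers":1}
    - {"delta_pos":[-0.003,0.003,0.17],"turn":[0,0,0],"fingers":1}
    - {"delta_pos":[-0.003,0.003,0.21],"turn":[0,0,0],"fingers":1}
    - {"delta_pos":[-0.003,0.003,0.234],"turn":[0,0,0],"fingers":1}
    - {"delta_pos":[-0.003,0.003,0.244],"turn":[0,0,0],"fingers":1}
    - {"delta_pos":[-0.003,0.003,0.248],"turn":[0,0,0],"fingers":1}
    - {"delta_pos":[-0.003,0.003,0.25],"turn":[0,0,0],"fingers":1}
    - {"delta_pos":[-0.003,0.003,0.25],"turn":[0,0,0],"fingers":1}

```text
clock: 30.95
position: [0.6077, -0.0754, 0.067]
ee_rot: [0.0, 1.0, 0.0, 0.0]
ft_force: [-0.5, 0.0, -5.0]
grip_width: 0.712
grasp_force: 77.3
```

In the tool's units: 0.0015 m / 0.5 = 0.003, 0.001 m / 0.5 = 0.002.

>>> move_arm:
  plan:
    - {"delta_pos":[0,0,0.002],"turn":[0,0,0],"fingers":1}
    - {"delta_pos":[0,0,0.003],"turn":[0,0,0],"fingers":1}
    - {"delta_pos":[0,0,0.003],"turn":[0,0,0],"fingers":1}

```text
clock: 31.32
position: [0.6078, -0.0754, 0.0657]
ee_rot: [0.0, 1.0, 0.0, 0.001]
ft_force: [-0.5, -0.0, 2.7]
grip_width: 0.713
grasp_force: 77.6
```

>>> move_arm:
  plan:
    - {"delta_pos":[0,0,0.001],"turn":[0,0,0],"fingers":0.2}
    - {"delta_pos":[0,0,0.001],"turn":[0,0,0],"fingers":0.1}
    - {"delta_pos":[0,0,0],"turn":[0,0,0],"fingers":0.1}
    - {"delta_pos":[0,0,0],"turn":[0,0,0],"fingers":0.1}
    - {"delta_pos":[0,0,-0.04],"turn":[0,0,0],"fingers":0.1}
    - {"delta_pos":[0,0,-0.12],"turn":[0,0,0],"fingers":0.1}
    - {"delta_pos":[0,0,-0.22],"turn":[0,0,0],"fingers":0.1}
    - {"delta_pos":[0,0,-0.32],"turn":[0,0,0],"fingers":0.1}
    - {"delta_pos":[0,0,-0.4],"turn":[0,0,0],"fingers":0.1}
    - {"delta_pos":[0,0,-0.44],"turn":[0,0,0],"fingers":0.1}
    - {"delta_pos":[0,0,-0.44],"turn":[0,0,0],"fingers":0.1}

```text
clock: 32.7
position: [0.6081, -0.0758, 0.2878]
ee_rot: [0.001, 1.0, 0.0, 0.002]
ft_force: [0.2, -0.1, -0.7]
grip_width: 0.899
grasp_force: 0.0
```

Run:
```python
from h import *
c=wrist(); s=camera("scene")
cv2.imwrite("pics/f.png",np.hstack([c["color"],cv2.resize(s["color"][80:300,150:500],None,fx=400/220,fy=400/220)])[::2,::2,::-1] if 0 else np.vstack([cv2.resize(c["color"],(480,300)),cv2.resize(s["color"][80:300,150:500],(480,300))])[...,::-1])
q=np.vstack([cloud(c).reshape(-1,3)])
for n,x,y,h,r in(("S1",.578,.0153,.117,.035),("S2",.5143,-.1045,.117,.035),("mill",.4862,-.0127,.182,.04),("glass",.6061,-.0765,.115,.045),("can",.6207,-.248,.11,.05),("short",.388,.265,.062,.04)):
    k=q[(np.hypot(q[:,0]-x,q[:,1]-y)<r)&(abs(q[:,2]-h)<.012)]
    print(n,len(k),*( [np.round(np.percentile(k[:,2],[50,98]),4),np.round((k[:,:2].min(0)+k[:,:2].max(0))/2,4)] if len(k) else []))
```

```text
S1 1404 [0.118  0.1197] [0.5779 0.012 ]
S2 1556 [0.1179 0.1196] [ 0.5155 -0.1026]
mill 872 [0.1712 0.1831] [ 0.4852 -0.0109]
glass 2961 [0.1153 0.1172] [ 0.6069 -0.0732]
can 275 [0.1071 0.1105] [ 0.6258 -0.2469]
short 0
```

View pics/f.png

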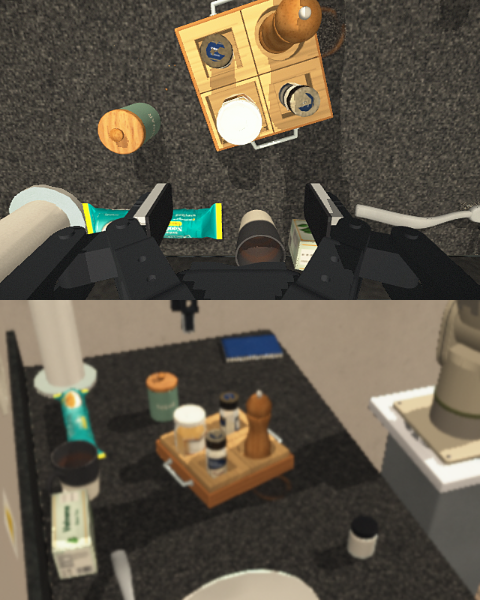

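All four items stand upright in their wells: lid at (238,120), jars at (215,50) and (298,98), mill at (290,25). Their heights match standing on the well floors, and the canister and short jar have not moved. Handing in.

```bash
python3 -c "from workcell import hand_in; print(hand_in())"
```

```text
the job is handed in; nothing more can be done
None
```

The job is handed in at about 33 s of the 128 s: both tall jars, the mill and the glass jar stand upright on their well floors by camera measurement, with the canister and short jar untouched; the mill slipped to its knob on the first grasp, so I set it back down and regrasped it before placing.

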